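Clear the gauging fixture and hold a lug bracket against both fences for the dial reading

TASK

The step on the end of the aluminium lug bracket has to be checked on the dial gauge fixture. First clear the bearing and the spark plug off the fixture plate, each into the tray that already holds its own kind; then lay the bracket flat on the plate with its stepped end towards the dial, and press it into the corner so that it bears firmly against the side rail and the end stop at once and the milled step pushes the gauge plunger in. Finish while still holding it pressed there, because the spring plunger pushes it off when let go, and leave the other things round the work where they lie.

Things in the scene. Friction and masses are not known exactly. Their poses are not given: they have to be found in the camera images.
- gauge: the dial gauge fixture, fixed: steel plate 300 x 160 mm on rubber feet, top 22 mm above the bench. Origin on the bench under the plate, which spans x -165 to +135, y -80 to +80 mm in its own axes (z up). x runs along the side rail towards end stop and dial, y towards the side rail; set so that x points roughly to the robot's right and y away from it
- side_rail: dark steel fence bar on the plate, 150 x 18 x 14 mm, origin at the centre of its underside, axes as the fixture's. Its working face looks to the fixture's -y and lies at y = +45 mm in the fixture's axes, from x = -125 to +25 mm; top 36 mm above the bench. Pressing the bracket down hard makes it stick on the plate before it reaches the fences
- end_stop: dark steel stop block on the plate, 18 x 28 x 14 mm, origin at the centre of its underside, axes as the fixture's. Its working face looks to the fixture's -x and lies at x = +35 mm in the fixture's axes, from y = +11 to +39 mm; top 36 mm above the bench
- corner (a point): point on the plate's top where the planes of the two working faces meet (fixture x +35, y +45 mm, 22 mm above the bench); axes as the fixture's. The (+x, +y) corner of the bracket's base belongs here: its origin is then 45 mm towards -x and 30 mm towards -y of this point, axes parallel to the fixture's
- plunger (a joint): travel in metres of the gauge's spring plunger: 0 out, grows as it is pushed along the fixture's +x, end at 0.019. A ball-ended pin 6 mm wide, 33 mm above the bench at fixture y -6 mm; when out its tip stands 18 mm before the end stop's face. 0.7 N when out, 1.3 N at 0.006, where the bracket's step holds it when home. The needle turns with it
- bracket: loose aluminium lug bracket, 0.3 kg, lying flat. Origin: centre of its underside, z up. Base 90 (x) x 60 (y) x 16 mm; at the +x end a step 12 mm deep is cut from the -y side (x 33 to 45, y -30 to -2), so only the tab y -2 to +30 reaches x +45. Lug to hold it by: 14 mm thick (y -7 to +7), x -26 to +14, round top 62 mm above the underside, bushed hole 42 mm up
- bearing: loose ball bearing ring lying flat on the fixture plate, 52 mm across, 16 mm high, 0.14 kg; origin at the centre of its underside. The middle is solid to the touch: grip it across the outside
- spark_plug: loose spark plug lying on the fixture plate, 62 mm long (its y axis), 18 mm across the hexagon (its x axis; the hexagon is y -1 to +10 mm), the white insulator 13 mm and the thread 12 mm thick, 21 mm high, 0.05 kg; origin at the underside at mid-length, z up
- bearing_tray: open grey plastic tray, fixed, 140 (x) x 150 (y) x 38 mm, walls and floor 3 mm; origin at the centre of its underside. A larger bearing (62 mm across, 16 mm high) lies in it, fixed, centred at tray x = +30, y = +35 mm
- plug_tray: a tray like the other, in which two spark plugs lie, fixed, along its y axis around tray x = +45, y = +20 and x = +18, y = +28 mm. Which tray stands on the left and which on the right changes
- feeler: bystander: loose steel feeler gauge, 105 x 17 x 10 mm, lying on the bench
- con_rod: bystander: loose connecting rod, 187 x 76 x 22 mm, lying on the bench
- toothed_gear: bystander: loose gear wheel, 82 mm across, 29 mm high, lying on the bench
- dial (a point): centre of the dial's face (fixture x 99, y -6 mm), axes as the fixture's: a 45 mm dial lying face up behind the end stop, top 44 mm above the bench; in front of it a dark holder block at fixture x 48 to 64, y -20 to +6 mm, top 46 mm above the bench

How it is judged:
At the end, for the whole second after the job is handed in: Bearing and spark plug rest in the trays of their kind. The bracket lies flat and square (0.03 rad), within 2.5 mm of plate, side rail and end stop, pressing rail and stop with over 1 N each, its step holding the plunger in 4 to 8 mm, while the fingers still hold or press it (x of bearing in the frame of bearing_tray between -0.066 and 0.066 m and y of bearing in the frame of bearing_tray between -0.071 and 0.071 m and z of bearing in the frame of bearing_tray below 0.035 m and linear speed of each of bearing, spark_plug below 0.03 m/s and x of spark_plug in the frame of plug_tray between -0.066 and 0.066 m and y of spark_plug in the frame of plug_tray between -0.071 and 0.071 m and z of spark_plug in the frame of plug_tray below 0.035 m and contact force between bracket and side_rail above 1 N and contact force between bracket and end_stop above 1 N and contact force between the fingers and bracket above 1 N and angle between the x axis of bracket and the x axis of gauge, either way round below 0.03 rad and angle between bracket's own z axis and vertical below 0.03 rad and z of bracket in the frame of corner below 0.0025 m and x of bracket in the frame of corner above -0.0475 m and y of bracket in the frame of corner above -0.0325 m and value of joint plunger between 0.004 and 0.008 m and linear speed of bracket below 0.01 m/s); the arm keeps its last pose, push and grip.
It fails at once if a bystander is disturbed (moved more than 30 mm) (distance of any of feeler, con_rod, toothed_gear from where it was at the start of the episode above 0.03 m).
It also fails if it takes over 72 s, if anything falls off the work surface, if the arm or the gripper's body presses on something with over 40 N, if the wrist force passes 120 N, or if a joint passes its speed limit or range.

ROBOT

A 6-joint arm with a two-finger parallel gripper is mounted at the origin on a cart in front of the work surface, level with it; the furniture and walls round the work are solid. World frame = base frame: x ahead of the robot, y to its left, z up, the work surface at z = 0. Lengths are in m, angles in rad, forces in N, time in s.
With the tool pointing down it reaches from about 0.25 to 0.725 m from the base axis. Payload 4 kg.
Tool frame: the origin (TCP) lies midway between the tips of the shut fingers; the grasp point (between the pads) lies 19 mm behind it; z points along the fingers, y is the direction in which the jaws open and shut (so a half turn about z gives the same grasp; the last joint's range is limited). The gripper opens to 85 mm and grips with 20 to 120 N. Pads are 22 mm wide; open, the fingers measure 114 mm over their backs; the gripper's body (76 mm by 85 mm) begins 54 mm behind the grasp point. The pads swing forward as they close: fully open they stand 13 mm farther back than shut.
Start: joints at [-1.294, 0.241, 0.005, 1.335, 0, 1.571], TCP at [0.137, -0.481, 0.231] pointing down, gripper open.
Joint ranges: [-2.72, 2.72], [-1.05, 1.87], [-1.09, 1.28], [-1.99, 2.15], [-1.42, 1.44], [-3.14, 3.14]. Speed limits (rad/s): [2.79, 2.79, 3.14, 3.14, 3.14, 3.14].

INTERFACE

Orientations are given as a unit quaternion [x, y, z, w].
In Python, from workcell import bot gives the robot as it stands.
- The arm moves only by the shell command python3 -m inch 'ROWS'. ROWS is JSON, a list of rows, each a list of 5 numbers: the shift along the tool's x, y, z scaled (see below), then the turn about the tool's z scaled (see below), then the closure, from 0 (fully open) to 1 (shut). A call has 1 to 10 rows; each row is the pose to reach, as a shift and turn from the pose commanded when the call began, along the tool's axes at that moment; what a row does not reach only later rows make up. The controller multiplies each number of a shift by 100 cm and each number of a turn by 120 degrees. A row lasts 1/8 s, in which the tool goes at most 62.5 mm and 10.7 degrees, less where a joint would pass 70% of its speed; a pose out of reach is approached as far as the arm can. A call with a number of a shift or a turn outside -1 to 1 is refused whole. A call with a gripper value outside its range is refused whole. The fingers move at their own pace and stop on an object; the grip force is fixed at half the most. Time passes only in rows, so rows that repeat a pose let the fingers close. It gives the time, the measured TCP pose, the force and the opening at its end, in the units of the state.
- bot.get_obs(): the state, without advancing time (a new reading comes with each control period).
- bot.camera(name): name is "side" or "top" or "wrist"; returns the picture (480x640x3 uint8, red, green, blue); there is no depth.
- bot.calibration(name): a dict with "intrinsics" (3x3 intrinsics, pixels), "xyz" and "attitude" of the camera in the world; the wrist camera has in their place "tool_from_camera" (4x4, takes a point from camera to tool coordinates, whose origin is the TCP and whose axes are the flange's). Camera axes: x right, y down, z forward; pixel columns grow to the right and rows downward; lengths in m; the calibration is good to about 2 mm. A picture is of the moment at which its call begins: read the wrist's pose just before it. calibration takes no time and is no camera call.
- bot.job_done(): hands the job in, once; it reports no verdict.
Trained networks look in the newest picture that a camera, given by its name, has taken for a name from the list of things; names that differ only in an ending like _2 or _b are one class to them, and where a whole thing is asked for, a point or a joint stands for the part that bears it (a point fixed in the world has none). Each returns a list of dicts, best first, with "score" (0 to 1); they miss things now and then, are a little off and sometimes report something else, mostly with a low value. They report only what shows in the picture. A call takes as long as a camera call.
- bot.masks_of(camera, target): "pixels" (480x640 bool, what is visible of it) and "extent" ([left, top, width, height] as shares, 0 to 1, of the picture: columns of its width, rows of its height, round what is visible of it).
- bot.spot_point(camera, target): "point" ([column, row] as shares, 0 to 1, of the picture: columns of its width, rows of its height: a listed point, or the origin of a listed thing).
The state is a dict: "clock": time; "joint_pos": joint angles; "joint_vel": joint speeds; "tau": joint torques, N m; "eef_pos": TCP position; "tool_rot": TCP orientation; "ft_force": force on the tool from outside, world axes, zero at the start; "ft_torque": the same for the moment, N m; "grip_width": finger opening in m.
Only numpy, scipy, OpenCV 4.12 (cv2) and the standard library are available. Lean on these libraries where they do the work, as an engineer would, in place of code of your own. Each camera call takes 0.05 s, during which the arm holds its last target.

## Working session

There is one attempt and no reset: what is moved stays moved. The work goes in short steps, Python scripts to look and compute and a shell command to move; the robot and the scene stay as the last step left them, time stands still between calls to the robot, and variables do not carry over. Pictures are saved under pics/ and viewed, and the job is handed in when it is done.

```bash
ls; mkdir -p pics; python3 - <<'E'
from workcell import bot
import cv2
o=bot.get_obs();print({k:o[k] for k in('clock','eef_pos','tool_rot','grip_width','ft_force')})
for n in('top','side'):
    im=bot.camera(n);cv2.imwrite(f'pics/{n}0.png',im[:,:,::-1])
    print(n,bot.calibration(n))
print(bot.calibration('wrist'))
E
```

```text
pics
{'clock': 0.0, 'eef_pos': array([ 0.13645487, -0.48035417,  0.23039441]), 'tool_rot': array([ 9.90439877e-01,  1.37940967e-01, -1.55465125e-04, -1.05572490e-03]), 'grip_width': 0.08501170173507165, 'ft_force': array([ 1.20724853, -0.18798013, -0.54379448])}
top {'intrinsics': array([[487.50823137,   0.        , 324.3019719 ],
       [  0.        , 487.50823137, 241.46611217],
       [  0.        ,   0.        ,   1.        ]]), 'xyz': array([ 0.38732644, -0.00638099,  1.35659536]), 'attitude': array([-0.70428853,  0.70694779, -0.04604824,  0.0456295 ])}
side {'intrinsics': array([[482.21496969,   0.        , 316.5533328 ],
       [  0.        , 482.21496969, 232.00663589],
       [  0.        ,   0.        ,   1.        ]]), 'xyz': array([0.00912395, 0.88394179, 0.49746293]), 'attitude': array([-0.2281169 ,  0.80557879, -0.52273225,  0.16048829])}
{'intrinsics': array([[378.66202709,   0.        , 325.6876654 ],
       [  0.        , 378.66202709, 243.88767993],
       [  0.        ,   0.        ,   1.        ]]), 'tool_from_camera': array([[ 1.34853200e-03, -9.58622179e-01, -2.84678240e-01,
         7.12346061e-02],
       [ 9.99998601e-01,  1.57449468e-03, -5.64902328e-04,
         8.08004142e-04],
       [ 9.89752273e-04, -2.84677080e-01,  9.58622961e-01,
        -1.42303393e-01],
       [ 0.00000000e+00,  0.00000000e+00,  0.00000000e+00,
         1.00000000e+00]])}
```

View pics/top0.png

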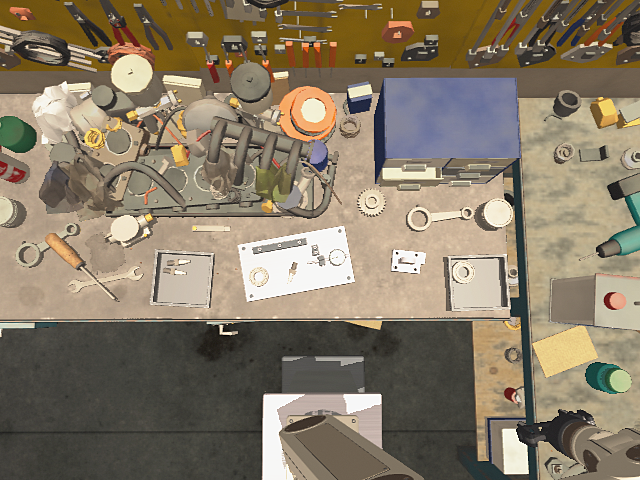

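View pics/side0.png

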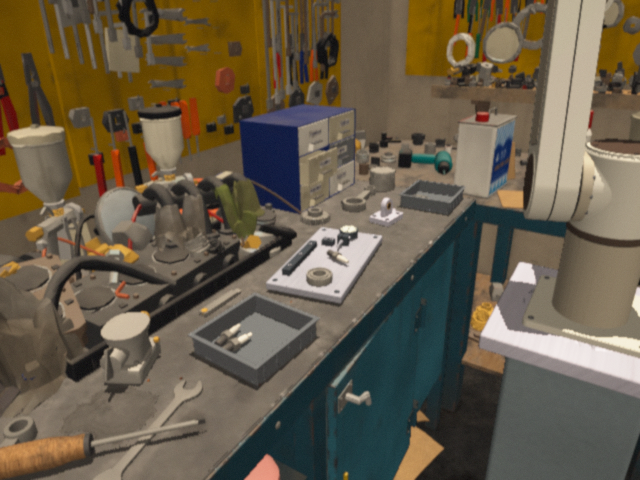

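The top view shows the fixture plate around (296,263) with the bearing at (259,276) and the spark plug at (293,269). The bracket is at (407,261), the plug tray at (182,278) and the bearing tray at (476,283).

```bash
cat > h.py <<'E'
from workcell import bot
import numpy as np, cv2
from scipy.spatial.transform import Rotation as R
def cam(name,obs=None):
    c=bot.calibration(name);K=np.array(c['intrinsics'])
    if name=='wrist':
        o=obs or bot.get_obs();T=np.eye(4);T[:3,:3]=R.from_quat(o['tool_rot']).as_matrix();T[:3,3]=o['eef_pos']
        T=T@np.array(c['tool_from_camera']);return K,T[:3,:3],T[:3,3]
    return K,R.from_quat(c['attitude']).as_matrix(),np.array(c['xyz'])
def w(C,uv,z):
    K,Rm,t=C;uv=np.atleast_2d(uv).astype(float)
    d=np.c_[uv,np.ones(len(uv))]@np.linalg.inv(K).T@Rm.T
    return t+d*((z-t[2])/d[:,2])[:,None]
def px(C,P):
    K,Rm,t=C;p=(np.atleast_2d(P)-t)@Rm@K.T
    return p[:,:2]/p[:,2:]
def tool(o,P):  # world displacement of TCP target P -> tool-axes shift
    return R.from_quat(o['tool_rot']).inv().apply(np.array(P)-o['eef_pos'])
E
python3 - <<'E'
from h import *
C=cam('top')
for n,z in dict(gauge=0,corner=.022,dial=.044,side_rail=.022,end_stop=.022,bracket=0,bearing=.022,spark_plug=.022,bearing_tray=0,plug_tray=0,feeler=0,con_rod=0,toothed_gear=0).items():
    r=bot.spot_point('top',n)[:2]
    for q in r:
        uv=np.array(q['point'])*[640,480]; print(n,round(q['score'],2),uv.round(1),w(C,uv,z)[0].round(4))
for n,z in dict(gauge=.022,bracket=.016,bearing=.038,spark_plug=.03,bearing_tray=.038,plug_tray=.038,side_rail=.036).items():
    r=bot.masks_of('top',n)
    if r:
        m=r[0]['pixels'].astype(np.uint8);ys,xs=np.nonzero(m)
        rect=cv2.minAreaRect(np.c_[xs,ys].astype(np.float32));b=cv2.boxPoints(rect)
        print(n,round(r[0]['score'],2),len(xs),w(C,b,z)[:,:2].round(4).tolist(),'c',w(C,[[xs.mean(),ys.mean()]],z)[0].round(4))
print(bot.get_obs()['clock'])
E
```

```text
gauge 0.61 [301.9 262.9] [0.5043 0.0552 0.    ]
corner 0.78 [308.9 245.7] [0.5498 0.0349 0.022 ]
dial 0.86 [338.4 256.7] [ 0.5169 -0.0454  0.044 ]
dial 0.4 [474.3 283.6] [ 0.443  -0.4099  0.044 ]
side_rail 0.81 [283.7 246.4] [0.5482 0.1045 0.022 ]
end_stop 0.57 [312.9 250.9] [0.5354 0.024  0.022 ]
bracket 0.76 [407.4 261.6] [ 0.5068 -0.2393  0.    ]
bearing 0.46 [258.2 272.9] [0.4754 0.1739 0.022 ]
spark_plug 0.64 [291.4 275. ] [0.4693 0.0829 0.022 ]
bearing_tray 0.97 [474.4 281.9] [ 0.4495 -0.4238  0.    ]
plug_tray 0.71 [183.  277.5] [0.4648 0.3856 0.    ]
feeler 0.64 [211.4 224.1] [0.6149 0.3106 0.    ]
feeler 0.49 [312.9 246.9] [0.5491 0.0245 0.    ]
con_rod 0.97 [437.5 214.2] [ 0.6409 -0.3279  0.    ]
toothed_gear 0.78 [371.9 204.4] [ 0.6698 -0.1429  0.    ]
toothed_gear 0.26 [257.5 273.6] [0.4749 0.1788 0.    ]
gauge 0.81 5932 [[0.5547, 0.2348], [0.608, -0.0634], [0.4488, -0.0903], [0.3972, 0.2035]] c [0.5031 0.067  0.022 ]
bracket 0.75 666 [[0.4803, -0.1892], [0.5403, -0.1964], [0.5308, -0.2871], [0.4709, -0.2793]] c [ 0.507  -0.2363  0.016 ]
bearing 0.55 243 [[0.4904, 0.1968], [0.4902, 0.1453], [0.4416, 0.1448], [0.4418, 0.196]] c [0.4655 0.1704 0.038 ]
bearing_tray 0.89 3364 [[0.5199, -0.3394], [0.5251, -0.5079], [0.3751, -0.5051], [0.3701, -0.3392]] c [ 0.4466 -0.4228  0.038 ]
plug_tray 0.56 3297 [[0.3911, 0.4615], [0.5409, 0.4594], [0.5309, 0.2913], [0.3814, 0.2957]] c [0.4611 0.3773 0.038 ]
side_rail 0.72 395 [[0.5453, 0.1893], [0.5739, 0.0445], [0.5506, 0.0399], [0.522, 0.1843]] c [0.5487 0.1119 0.036 ]
1.1
```

```bash
python3 -m inch '[[0.46,-0.48,-0.05,0.049,0],[0.46,-0.48,-0.05,0.049,0],[0.46,-0.48,-0.05,0.049,0],[0.46,-0.48,-0.05,0.049,0],[0.46,-0.48,-0.05,0.049,0],[0.46,-0.48,-0.05,0.049,0],[0.46,-0.48,-0.05,0.049,0],[0.46,-0.48,-0.05,0.049,0],[0.46,-0.48,-0.05,0.049,0],[0.46,-0.48,-0.05,0.049,0]]'; python3 -m inch '[[0,0,0,0,0],[0,0,0,0,0]]'
python3 - <<'E'
from h import *
o=bot.get_obs();print(o)
im=bot.camera('wrist');cv2.imwrite('pics/w1.png',im[:,:,::-1])
C=cam('wrist',o)
for n,z in dict(gauge=0,corner=.022,dial=.044,side_rail=.022,end_stop=.022,bearing=.022,spark_plug=.022).items():
    for q in bot.spot_point('wrist',n)[:1]:
        uv=np.array(q['point'])*[640,480]; print(n,round(q['score'],2),uv.round(1),w(C,uv,z)[0].round(4))
for n,z in dict(bearing=.038,spark_plug=.03).items():
    for r in bot.masks_of('wrist',n)[:1]:
        m=r['pixels'].astype(np.uint8);ys,xs=np.nonzero(m)
        b=cv2.boxPoints(cv2.minAreaRect(np.c_[xs,ys].astype(np.float32)))
        print(n,round(r['score'],2),len(xs),b.round().tolist(),w(C,b,z)[:,:2].round(4).tolist(),'c',w(C,[[xs.mean(),ys.mean()]],z)[0].round(4))
E
```

```text
clock: 2.35
eef_pos: [0.4292, 0.0718, 0.2787]
tool_rot: [0.996, 0.087, 0.001, 0.0]
ft_force: [1.7, -2.1, 0.0]
grip_width: 0.0858
clock: 2.6
eef_pos: [0.428, 0.0696, 0.2779]
tool_rot: [0.996, 0.087, -0.001, 0.0]
ft_force: [0.4, -0.4, 0.5]
grip_width: 0.0856
{'clock': 2.6, 'joint_pos': array([ 1.61548844e-01,  9.28528551e-02, -5.33976536e-02,  1.42585490e+00,
       -4.60748419e-04,  3.12812661e+00]), 'joint_vel': array([-0.03607621, -0.01846532, -0.01520574,  0.00028573,  0.00285501,
        0.00124286]), 'tau': array([ 8.35119020e-01, -2.98391247e+01,  2.59956336e+01, -9.58076608e-02,
        4.61411022e-02,  2.08451776e-03]), 'eef_pos': array([0.42797256, 0.0696046 , 0.27785137]), 'tool_rot': array([ 9.96173413e-01,  8.73959324e-02, -6.35705837e-04,  2.78161826e-04]), 'ft_force': array([ 0.43208554, -0.38177241,  0.49595942]), 'ft_torque': array([-0.01170356,  0.00255649,  0.02285077]), 'grip_width': 0.08555448484075}
gauge 0.84 [349.6 128.6] [0.5052 0.0568 0.    ]
corner 0.62 [389.4  81.3] [0.5548 0.0286 0.022 ]
dial 0.68 [457.1 134.7] [ 0.5171 -0.0426  0.044 ]
side_rail 0.74 [303.7  70.7] [0.5496 0.1121 0.022 ]
end_stop 0.58 [396.2 102.2] [0.5374 0.0177 0.022 ]
bearing 0.57 [232.1 146.7] [0.4666 0.1726 0.022 ]
spark_plug 0.58 [319.9 155.3] [0.4738 0.0831 0.022 ]
bearing 0.71 1889 [[195.0, 135.0], [241.0, 112.0], [266.0, 161.0], [219.0, 185.0]] [[0.4722, 0.2059], [0.5015, 0.1636], [0.4597, 0.1342], [0.4285, 0.1776]] c [0.4656 0.1707 0.038 ]
spark_plug 0.96 751 [[301.0, 179.0], [329.0, 124.0], [344.0, 132.0], [316.0, 187.0]] [[0.4472, 0.0981], [0.5055, 0.0798], [0.501, 0.0633], [0.4421, 0.0811]] c [0.4781 0.0797 0.03  ]
```

View pics/w1.png

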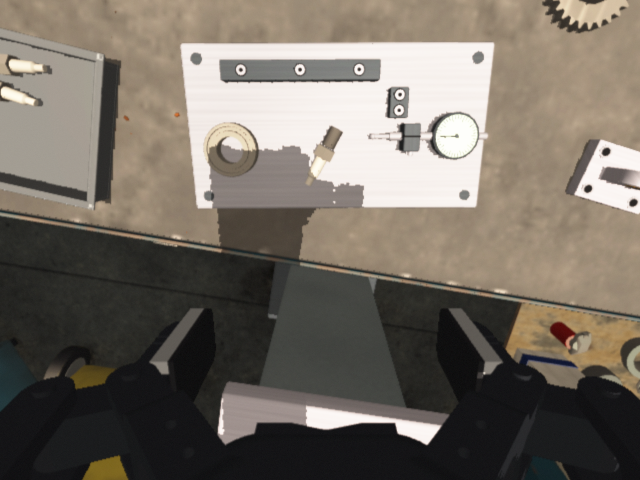

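```bash
python3 -m inch '[[0.012,0,0.04,-0.089,0],[0.024,0,0.08,-0.178,0],[0.036,-0.003,0.12,-0.267,0],[0.048,-0.003,0.158,-0.356,0],[0.048,-0.003,0.158,-0.445,0],[0.048,-0.003,0.158,-0.534,0],[0.048,-0.003,0.158,-0.623,0],[0.048,-0.003,0.158,-0.712,0],[0.048,-0.003,0.158,-0.8,0],[0.048,-0.003,0.158,-0.885,0]]'; python3 -m inch '[[0,0,0,-0.089,0],[0,0,0,-0.178,0],[0,0,0,-0.267,0],[0,0,0,-0.356,0],[0,0,0,-0.39,0],[0,0,0,-0.39,0]]'
python3 - <<'E'
from h import *
o=bot.get_obs();print(o['eef_pos'],R.from_quat(o['tool_rot']).as_matrix().round(3))
im=bot.camera('wrist');cv2.imwrite('pics/w2.png',im[:,:,::-1])
C=cam('wrist',o)
for r in bot.masks_of('wrist','spark_plug')[:2]:
        m=r['pixels'].astype(np.uint8);ys,xs=np.nonzero(m)
        b=cv2.boxPoints(cv2.minAreaRect(np.c_[xs,ys].astype(np.float32)))
        print(round(r['score'],2),len(xs),b.round().tolist(),w(C,b,.032)[:,:2].round(4).tolist(),'c',w(C,[b.mean(0)],.032)[0].round(4))
E
```

```text
clock: 4.35
eef_pos: [0.4753, 0.0809, 0.1202]
tool_rot: [0.526, 0.85, 0.0, 0.0]
ft_force: [0.5, 0.5, -1.3]
grip_width: 0.0854
clock: 5.1
eef_pos: [0.4753, 0.0809, 0.1202]
tool_rot: [0.149, 0.989, 0.0, 0.0]
ft_force: [0.2, 0.1, 0.6]
grip_width: 0.0853
[0.47526796 0.08089848 0.12018499] [[-0.956  0.294  0.   ]
 [ 0.294  0.956  0.   ]
 [-0.     0.    -1.   ]]
0.76 1968 [[312.0, 198.0], [340.0, 198.0], [340.0, 296.0], [312.0, 296.0]] [[0.44, 0.0818], [0.445, 0.0982], [0.5077, 0.0798], [0.5022, 0.0621]] c [0.4725 0.0809 0.032 ]
```

View pics/w2.png

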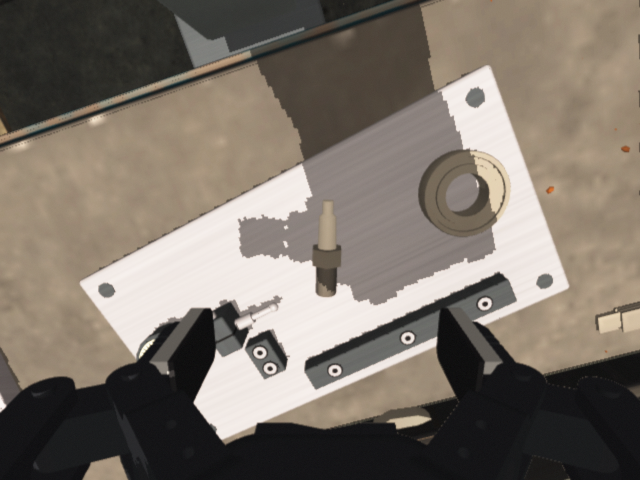

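The plug is upright in the image, x 312–340 and rows 198–296, with its hexagon at (327,256). Both finger paths look clear.

```bash
python3 -m inch '[[-0.003,-0.001,0.05,0,0],[-0.003,-0.001,0.085,0,0],[-0.003,-0.001,0.094,0,0],[-0.003,-0.001,0.094,0,0.5],[-0.003,-0.001,0.094,0,1],[-0.003,-0.001,0.094,0,1],[-0.003,-0.001,0.094,0,1],[-0.003,-0.001,0.094,0,1]]'; python3 -m inch '[[0,0,0,0,1],[0,0,-0.02,0,1],[0,0,-0.06,0,1],[0,0,-0.1,0,1]]'
```

```text
clock: 6.2
eef_pos: [0.4788, 0.0794, 0.0274]
tool_rot: [0.148, 0.989, 0.0, 0.001]
ft_force: [-1.4, 0.1, 6.1]
grip_width: 0.0164
clock: 6.7
eef_pos: [0.4773, 0.0791, 0.127]
tool_rot: [0.148, 0.989, -0.0, -0.0]
ft_force: [0.2, -0.2, -1.0]
grip_width: 0.0164
```

```bash
python3 -m inch '[[0.026,0.055,-0.02,0.088,1],[0.052,0.11,-0.04,0.176,1],[0.078,0.165,-0.04,0.26,1],[0.104,0.22,-0.04,0.35,1],[0.135,0.279,-0.04,0.44,1],[0.135,0.279,-0.04,0.53,1],[0.135,0.279,-0.04,0.61,1],[0.135,0.279,-0.04,0.61,1]]'
python3 - <<'E'
from h import *
o=bot.get_obs();print(o['eef_pos'],R.from_quat(o['tool_rot']).as_matrix().round(3))
im=bot.camera('wrist');cv2.imwrite('pics/w3.png',im[:,:,::-1])
C=cam('wrist',o)
for q in bot.spot_point('wrist','plug_tray')[:1]:
  print(q['score'],w(C,np.array(q['point'])*[640,480],0)[0].round(4))
print(px(C,[[.43,.385,.01]]))
E
```

```text
clock: 7.7
eef_pos: [0.4298, 0.386, 0.1657]
tool_rot: [0.709, 0.705, -0.0, 0.0]
ft_force: [0.3, 0.1, 0.1]
grip_width: 0.016
[0.42977467 0.38602601 0.1657414 ] [[ 0.005  1.    -0.001]
 [ 1.    -0.005 -0.001]
 [-0.001 -0.001 -1.   ]]
[[327.19502443 224.96833352]]
```

View pics/w3.png

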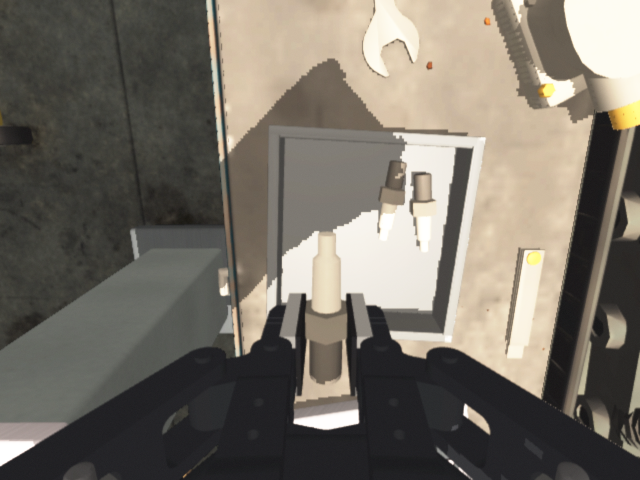

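Held plug at (326,300). The drop point projects to (327,225) on the free tray floor, clear of the walls at 282 and 440 and of the fixed plugs from x 385.

```bash
python3 -m inch '[[0,0,0.06,0,1],[0,0,0.12,0,1],[0,0,0.145,0,1],[0,0,0.153,0,1],[0,0,0.153,0,0.7],[0,0,0.153,0,0.7],[0,0,0.11,0,0.7],[0,0,0.05,0,0.6],[0,0,0.0,0,0]]'
python3 - <<'E'
from h import *
o=bot.get_obs()
im=bot.camera('wrist');cv2.imwrite('pics/w4.png',im[:,:,::-1])
E
```

```text
clock: 8.93
eef_pos: [0.4312, 0.3862, 0.1705]
tool_rot: [0.708, 0.706, 0.002, 0.0]
ft_force: [-0.8, 0.7, 0.2]
grip_width: 0.0509
```

View pics/w4.png

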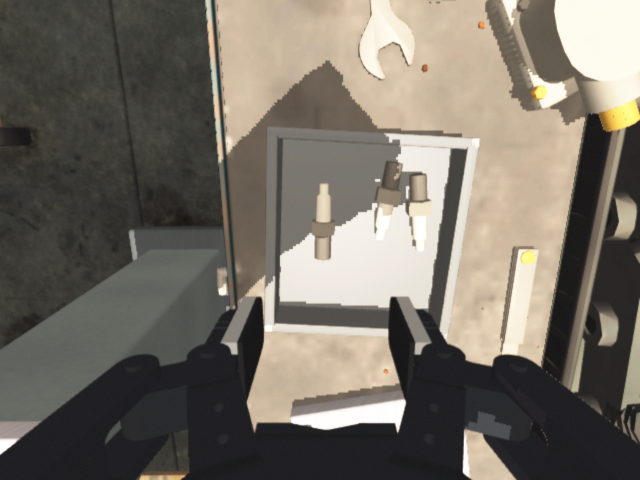

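The plug lies flat in its tray around (323,222). Next is the bearing.

```bash
python3 -m inch '[[-0.05,0.01,0,-0.08,0],[-0.1,0.02,0,-0.17,0],[-0.15,0.03,0.02,-0.25,0],[-0.2,0.035,0.04,-0.34,0],[-0.215,0.035,0.05,-0.42,0],[-0.215,0.035,0.05,-0.5,0],[-0.215,0.035,0.05,-0.58,0],[-0.215,0.035,0.05,-0.58,0]]'
python3 - <<'E'
from h import *
o=bot.get_obs();print(o['eef_pos'],R.from_quat(o['tool_rot']).as_matrix().round(3))
im=bot.camera('wrist')
C=cam('wrist',o)
r=bot.masks_of('wrist','bearing')
for q in r[:2]:
    m=q['pixels'].astype(np.uint8);c=max(cv2.findContours(m,0,2)[0],key=cv2.contourArea)
    P=w(C,c[:,0,:],.038)[:,:2].astype(np.float32)
    (e,rad)=cv2.minEnclosingCircle(P*1000);print(q['score'],m.sum(),e,rad,cv2.fitEllipse(P*1000))
    cv2.drawContours(im2:=im.copy(),[c],-1,(255,0,0),1)
cv2.imwrite('pics/w5.png',im2[:,:,::-1])
print(px(C,[[.4655,.1705,.038]]))
E
```

```text
clock: 9.98
eef_pos: [0.4654, 0.1705, 0.1175]
tool_rot: [0.18, 0.984, 0.001, 0.001]
ft_force: [-0.5, 0.2, 0.3]
grip_width: 0.0853
[0.4653883  0.17049273 0.11750082] [[-0.935  0.354  0.003]
 [ 0.354  0.935  0.001]
 [-0.002  0.002 -1.   ]]
0.57 4709 (462.5711669921875, 172.29617309570312) 27.21961784362793 ((462.6793212890625, 171.82858276367188), (50.8484992980957, 54.18755340576172), 75.45511627197266)
[[327.2874826  254.96119017]]
```

View pics/w5.png

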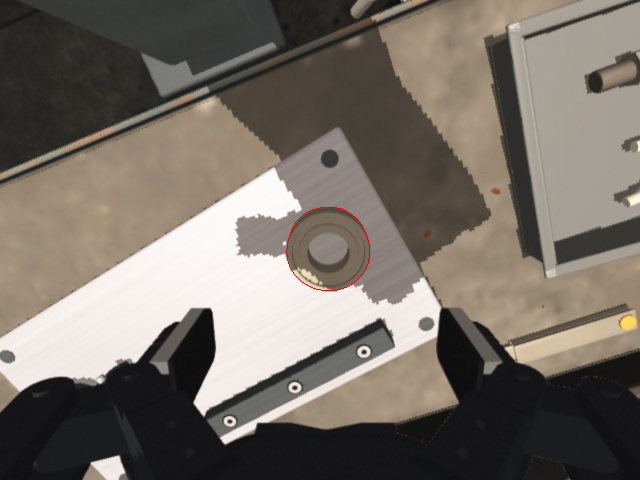

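```bash
python3 -m inch '[[0.002,0.001,0.06,0,0],[0.002,0.001,0.085,0,0],[0.002,0.001,0.0965,0,0],[0.002,0.001,0.0965,0,1],[0.002,0.001,0.0965,0,1],[0.002,0.001,0.0965,0,1],[0.002,0.001,0.0965,0,1]]'; python3 -m inch '[[0,0,-0.02,0,1],[0,0,-0.06,0,1],[0,0,-0.12,0,1],[0,0,-0.12,0,1]]'
python3 - <<'E'
from h import *
im=bot.camera('wrist');cv2.imwrite('pics/w6.png',im[:,:,::-1])
E
```

```text
clock: 10.95
eef_pos: [0.4646, 0.1726, 0.0215]
tool_rot: [0.179, 0.984, 0.001, 0.002]
ft_force: [-0.3, -0.6, 6.5]
grip_width: 0.0486
clock: 11.45
eef_pos: [0.4669, 0.1733, 0.1451]
tool_rot: [0.179, 0.984, 0.003, 0.005]
ft_force: [0.5, -0.5, -1.5]
grip_width: 0.0489
```

View pics/w6.png

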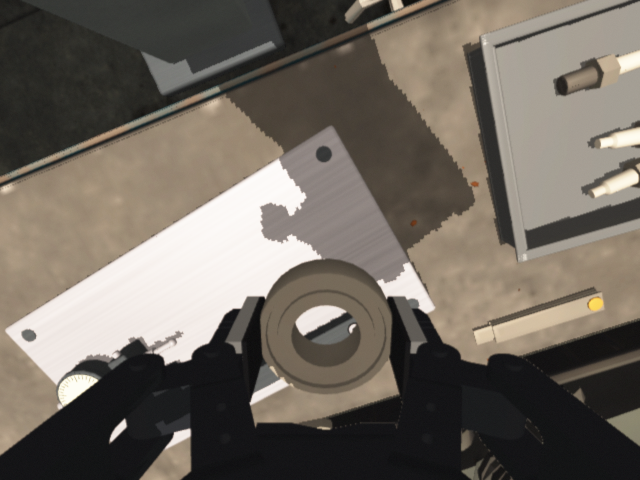

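Bearing held, ring centre at (326,325). Now carrying it to the bearing tray.

```bash
python3 -m inch '[[-0.016,-0.054,-0.02,0.085,1],[-0.032,-0.108,-0.02,0.17,1],[-0.048,-0.162,-0.02,0.255,1],[-0.065,-0.217,-0.02,0.34,1],[-0.081,-0.271,-0.02,0.425,1],[-0.097,-0.325,-0.02,0.51,1],[-0.114,-0.38,-0.02,0.595,1],[-0.13,-0.434,-0.02,0.68,1],[-0.146,-0.488,-0.02,0.765,1],[-0.162,-0.542,-0.02,0.85,1]]'
python3 - <<'E'
from h import *
o=bot.get_obs();print(o['eef_pos'],R.from_quat(o['tool_rot']).as_matrix().round(3))
im=bot.camera('wrist');C=cam('wrist',o)
cv2.imwrite('pics/w7.png',im[:,:,::-1])
for q in bot.spot_point('wrist','bearing_tray')[:1]:
  print(q['score'],w(C,np.array(q['point'])*[640,480],0)[0].round(4))
print(px(C,[[.424,-.449,.003]]))
E
```

```text
clock: 12.75
eef_pos: [0.4225, -0.3934, 0.1576]
tool_rot: [0.879, 0.477, -0.0, -0.002]
ft_force: [0.8, 1.0, -1.0]
grip_width: 0.0488
[ 0.42247182 -0.39336619  0.15756039] [[ 0.544  0.839 -0.002]
 [ 0.839 -0.544  0.003]
 [ 0.001 -0.003 -1.   ]]
0.88 [ 0.4466 -0.4271  0.    ]
[[364.19582065 277.15569341]]
```

View pics/w7.png

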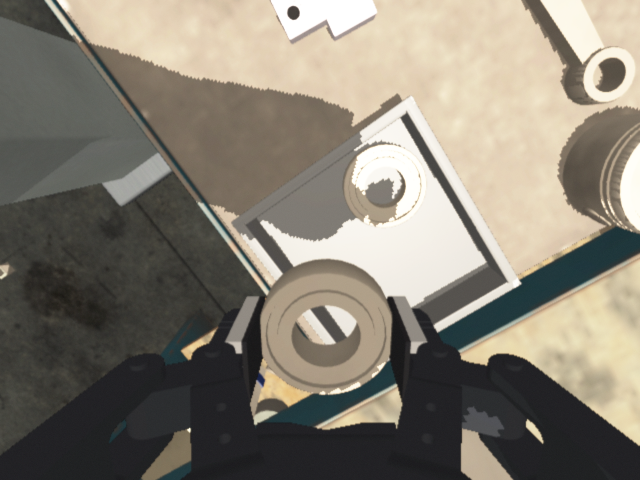

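```bash
python3 -m inch '[[-0.046,0.0315,0.02,0.08,1],[-0.046,0.0315,0.07,0.1,1],[-0.046,0.0315,0.12,0.1,1],[-0.046,0.0315,0.142,0.1,1],[-0.046,0.0315,0.15,0.1,1],[-0.046,0.0315,0.15,0.1,0.3],[-0.046,0.0315,0.15,0.1,0.3],[-0.046,0.0315,0.1,0.1,0.3],[-0.046,0.0315,0.04,0.1,0.3],[-0.046,0.0315,0.0,0.1,0]]'
python3 - <<'E'
from h import *
o=bot.get_obs();print(o['eef_pos'],R.from_quat(o['tool_rot']).as_matrix().round(3))
im=bot.camera('wrist')
cv2.imwrite('pics/w8.png',im[:,:,::-1])
E
```

```text
clock: 14.1
eef_pos: [0.4269, -0.4494, 0.1651]
tool_rot: [0.923, 0.386, 0.001, 0.003]
ft_force: [-0.5, -0.6, -1.1]
grip_width: 0.0759
[ 0.42687045 -0.44939676  0.16513155] [[ 0.702  0.712  0.005]
 [ 0.712 -0.702 -0.005]
 [-0.     0.007 -1.   ]]
```

View pics/w8.png

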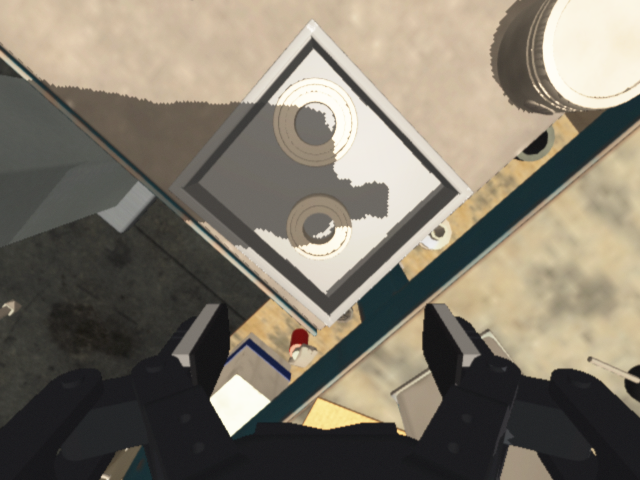

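The bearing rests in its tray at (319,227), the larger one at (315,122). Next, a view of the bracket.

```bash
python3 -m inch '[[0.05,-0.02,-0.03,-0.08,0],[0.1,-0.045,-0.05,-0.16,0],[0.15,-0.067,-0.05,-0.24,0],[0.204,-0.09,-0.05,-0.325,0],[0.204,-0.09,-0.05,-0.325,0],[0.204,-0.09,-0.05,-0.325,0]]'
cat > br.py <<'E'
from h import *
import sys
o=bot.get_obs();print(o['clock'],o['eef_pos'],R.from_quat(o['tool_rot']).as_matrix().round(3))
im=bot.camera('wrist');C=cam('wrist',o)
cv2.imwrite(sys.argv[1],im[:,:,::-1])
for q in bot.spot_point('wrist','bracket')[:1]:
  print(q['score'],w(C,np.array(q['point'])*[640,480],float(sys.argv[2]))[0].round(4))
for q in bot.masks_of('wrist','bracket')[:1]:
    m=q['pixels'].astype(np.uint8);ys,xs=np.nonzero(m)
    b=cv2.boxPoints(cv2.minAreaRect(np.c_[xs,ys].astype(np.float32)))
    print(q['score'],b.round().tolist(),w(C,b,float(sys.argv[2])+.016)[:,:2].round(4).tolist())
E
python3 br.py pics/w9.png 0
```

```text
clock: 14.9
eef_pos: [0.5051, -0.2399, 0.2108]
tool_rot: [0.741, 0.672, 0.0, 0.001]
ft_force: [0.2, -0.5, -0.4]
grip_width: 0.0855
14.9 [ 0.50513775 -0.23988512  0.21084477] [[ 0.098  0.995  0.002]
 [ 0.995 -0.098 -0.002]
 [-0.001  0.002 -1.   ]]
0.71 [ 0.5047 -0.2397  0.    ]
0.67 [[289.0, 259.0], [292.0, 160.0], [361.0, 162.0], [358.0, 261.0]] [[0.4664, -0.2795], [0.4801, -0.1897], [0.54, -0.1972], [0.5309, -0.2878]]
```

View pics/w9.png

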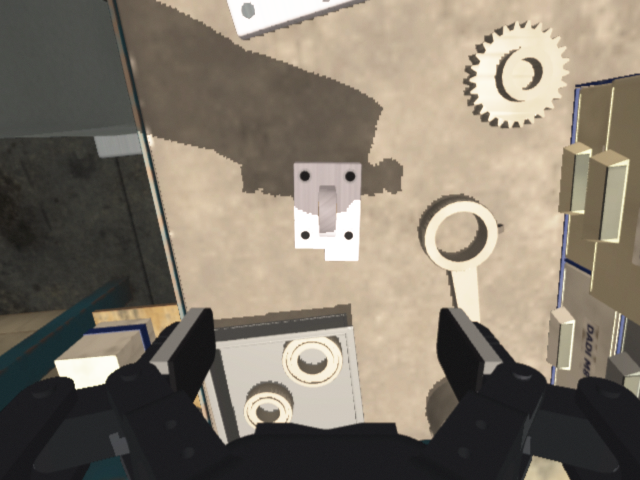

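The bracket is at (292–361, 160–261) with the notch at lower left, so its stepped end already points to the robot's right (yaw about −97°).

```bash
python3 -m inch '[[0.007,0,0.06,0.0125,0],[0.007,0,0.12,0.0125,0],[0.007,0,0.165,0.0125,0],[0.007,0,0.187,0.0125,0],[0.007,0,0.187,0.0125,0.7],[0.007,0,0.187,0.0125,1],[0.007,0,0.187,0.0125,1],[0.007,0,0.187,0.0125,1],[0.007,0,0.187,0.0125,1]]'; python3 -m inch '[[0,0,-0.03,0,1],[0,0,-0.08,0,1],[0,0,-0.12,0,1],[0,0,-0.12,0,1]]'; python3 br.py pics/w10.png .12
```

```text
clock: 16.18
eef_pos: [0.5066, -0.2333, 0.0241]
tool_rot: [0.75, 0.662, 0.001, 0.001]
ft_force: [0.3, -1.3, 6.0]
grip_width: 0.013
clock: 16.68
eef_pos: [0.5075, -0.2335, 0.1458]
tool_rot: [0.75, 0.662, 0.001, 0.003]
ft_force: [0.4, 0.1, -4.0]
grip_width: 0.0134
16.675 [ 0.50750885 -0.233519    0.14581427] [[ 0.124  0.992  0.006]
 [ 0.992 -0.124 -0.003]
 [-0.002  0.006 -1.   ]]
0.62 [ 0.5063 -0.2418  0.12  ]
0.58 [[253.0, 209.0], [398.0, 209.0], [398.0, 401.0], [253.0, 401.0]] [[0.4825, -0.189], [0.5411, -0.1963], [0.5348, -0.2896], [0.466, -0.2808]]
```

View pics/w10.png

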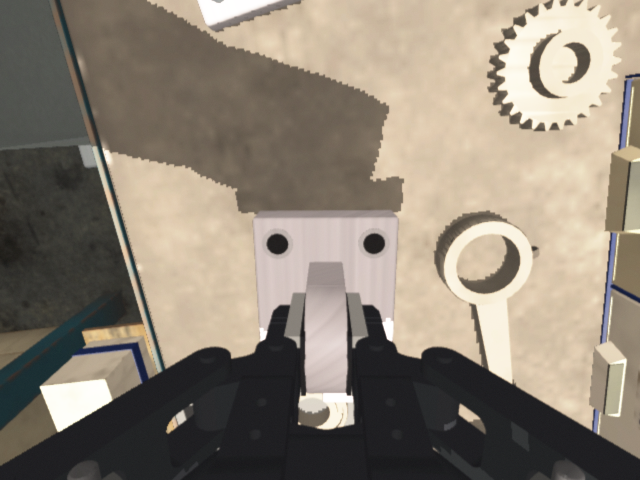

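```bash
cat > fit.py <<'E'
from h import *
from scipy.optimize import least_squares
def mk(pos,q): return cam('wrist',dict(eef_pos=np.array(pos),tool_rot=np.array(q)))
R2=np.array([[-0.956,.294,0],[.294,.956,0],[0,0,-1]])
views={'w1':mk([0.42797256,0.0696046,0.27785137],[9.96173413e-01,8.73959324e-02,-6.35705837e-04,2.78161826e-04]),
'w2':mk([0.47526796,0.08089848,0.12018499],R.from_matrix(R2).as_quat()),
'w5':mk([0.4653883,0.17049273,0.11750082],R.from_matrix(np.array([[-.935,.354,.003],[.354,.935,.001],[-.002,.002,-1]])).as_quat())}
def gp(p,P):
    x,y,a=p;P=np.array(P,float);c,s=np.cos(a),np.sin(a)
    return np.c_[x+c*P[:,0]-s*P[:,1],y+s*P[:,0]+c*P[:,1],P[:,2]]
E
python3 - <<'E'
from fit import *
p=[.505,.056,np.radians(-80)]
for v in views:
    im=cv2.imread(f'pics/{v}.png')
    outl=[([[-.165,-.08,.022],[.135,-.08,.022],[.135,.08,.022],[-.165,.08,.022]],(0,0,255)),
    ([[-.125,.045,.036],[.025,.045,.036],[.025,.063,.036],[-.125,.063,.036]],(0,255,0)),
    ([[.035,.011,.036],[.053,.011,.036],[.053,.039,.036],[.035,.039,.036]],(255,0,0))]
    for o,c in outl:
        q=px(views[v],gp(p,o)); cv2.polylines(im,[q.round().astype(int)],True,c,1); print(v,q.round(1).tolist())
    cv2.imwrite(f'pics/fit_{v}.png',im)
E
```

```text
w1 [[196.7, 207.3], [478.0, 207.8], [497.7, 41.1], [180.5, 40.4]]
w1 [[221.8, 78.6], [381.9, 78.9], [382.8, 57.8], [220.3, 57.5]]
w1 [[390.8, 117.2], [409.5, 117.2], [411.4, 85.9], [392.3, 85.8]]
w2 [[491.9, 61.1], [75.0, 280.2], [201.1, 448.6], [572.0, 288.7]]
w2 [[508.9, 278.6], [302.3, 370.4], [314.4, 390.1], [518.1, 301.5]]
w2 [[265.5, 337.4], [242.4, 348.0], [262.9, 379.5], [285.5, 369.4]]
w5 [[340.0, 124.0], [-24.3, 349.1], [120.2, 497.0], [454.0, 329.4]]
w5 [[383.2, 327.0], [198.6, 422.7], [213.3, 440.1], [395.9, 347.6]]
w5 [[158.2, 394.3], [137.8, 405.3], [162.3, 433.1], [182.3, 422.6]]
```

View pics/fit_w2.png

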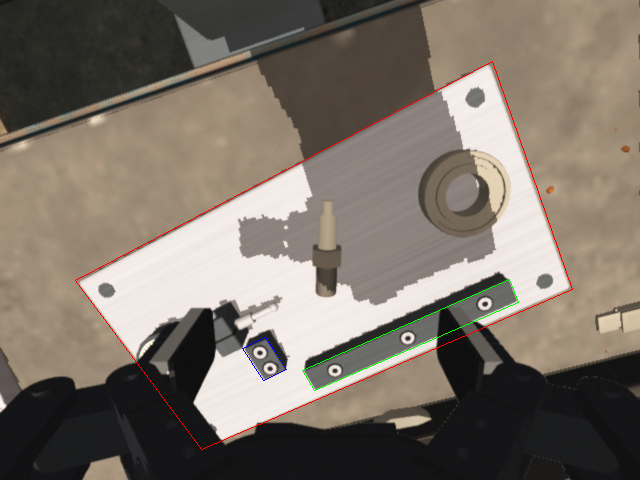

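View pics/fit_w1.png

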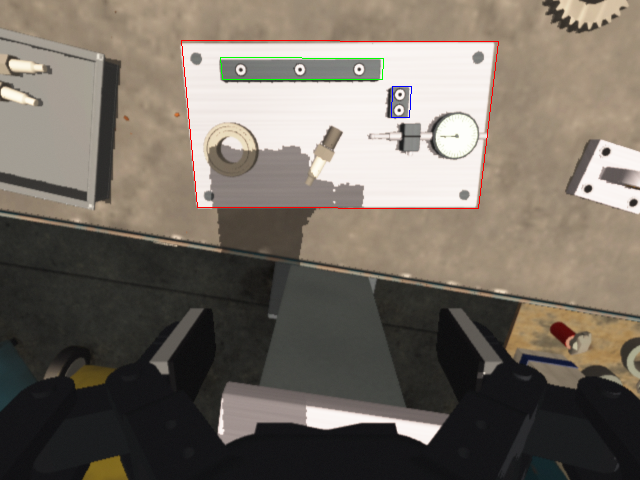

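```bash
python3 - <<'E'
from fit import *
A=[[-.165,-.08,.022],[.135,-.08,.022],[.135,.08,.022],[-.165,.08,.022]]
S=[[-.05,.054,.036],[.044,.025,.036]] # rail mid screw; stop centre
obs=[('w1',A[0],(197,208.5)),('w1',A[1],(478,207)),('w1',A[2],(493.5,42)),('w1',A[3],(181.5,43)),('w1',S[0],(300,69.5)),('w1',S[1],(399.5,102.5)),
('w2',A[0],(490,66)),('w2',A[1],(81,283)),('w2',A[3],(568.5,287)),('w2',S[0],(408,338)),('w2',S[1],(265,361)),
('w5',A[0],(339,127)),('w5',S[0],(295,387)),('w5',A[3],(440,310))][:13]
def f(p,sel=None): return np.concatenate([(px(views[v],gp(p,[P]))[0]-u) for v,P,u in obs if sel in(None,v)])
for sel in(None,'w1','w2'):
    r=least_squares(f,[.505,.056,-1.396],args=(sel,));print(sel,r.x,np.degrees(r.x[2]),r.fun.round(1))
E
```

```text
None [ 0.5059047   0.05604996 -1.39123822] -79.7120782607809 [ 0.1 -1.3  0.7 -0.7  4.1 -2.8 -1.3 -2.7  1.5 -2.   1.5 -2.   1.1 -4.3
 -5.2 -0.6  3.9  1.6 -0.3 -0.4 -0.  -0.9  0.3 -2.4 -0.3 -0. ]
w1 [ 0.50385572  0.05678748 -1.38949355] -79.61211609974414 [-0.5  0.7 -0.4  0.8  2.6 -0.9 -2.3 -0.1  0.3  0.3  0.2 -0. ]
w2 [ 0.50700157  0.05581681 -1.38929595] -79.60079432009195 [ 0.6 -2.6 -4.7  1.3  3.8  2.7 -0.2  0.9  0.3  0.6]
```

```bash
python3 -m inch '[[0.054,-0.007,0,-0.03,1],[0.108,-0.015,0,-0.06,1],[0.162,-0.022,0,-0.09,1],[0.216,-0.03,0,-0.12,1],[0.27,-0.037,0,-0.145,1],[0.322,-0.045,0,-0.145,1],[0.322,-0.045,0,-0.145,1],[0.322,-0.045,0,-0.145,1]]'; python3 br.py pics/w11.png .122; python3 - <<'E'
from h import *
im=bot.camera('top');cv2.imwrite('pics/t11.png',cv2.resize(im[200:340,180:420],None,fx=3,fy=3)[:,:,::-1])
im=bot.camera('side');cv2.imwrite('pics/s11.png',cv2.resize(im[180:330,220:440],None,fx=3,fy=3)[:,:,::-1])
E
```

```text
clock: 17.82
eef_pos: [0.4992, 0.0922, 0.1407]
tool_rot: [0.641, 0.768, -0.002, -0.001]
ft_force: [-1.1, 0.3, -3.5]
grip_width: 0.0131
17.825 [0.49922079 0.09218689 0.1407284 ] [[-0.179  0.984 -0.004]
 [ 0.984  0.179 -0.001]
 [-0.001 -0.004 -1.   ]]
0.81 [0.4981 0.0884 0.122 ]
0.97 [[252.0, 210.0], [398.0, 209.0], [400.0, 402.0], [254.0, 403.0]] [[0.4623, 0.1284], [0.518, 0.1393], [0.5397, 0.0527], [0.4744, 0.0396]]
```

View pics/w11.png

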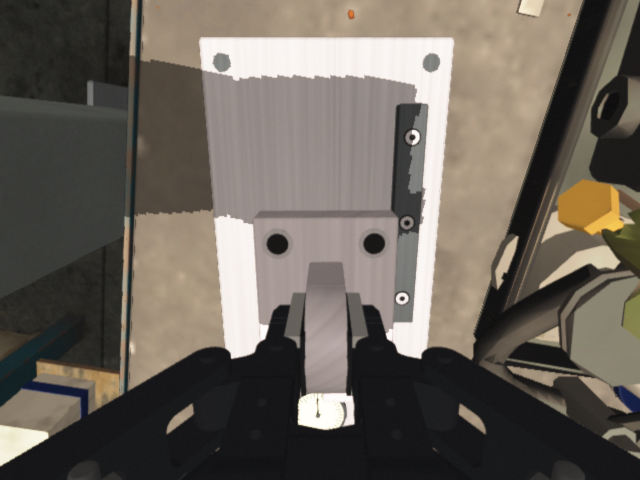

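View pics/s11.png

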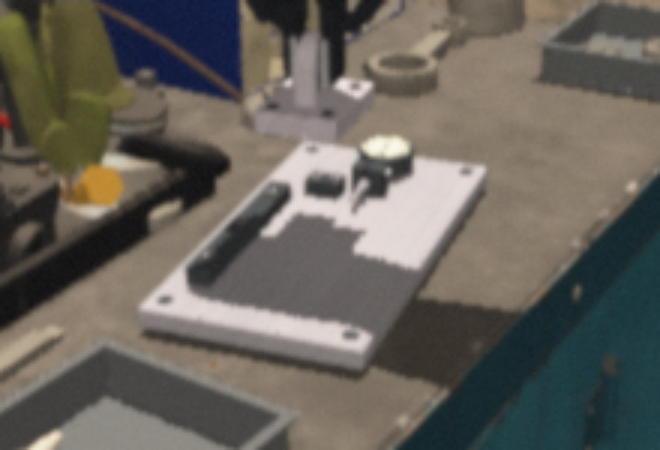

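```bash
python3 - <<'E'
from fit import *
o=bot.get_obs();print(o['clock'],o['eef_pos'],R.from_quat(o['tool_rot']).as_matrix().round(4).tolist(),o['ft_force'])
im=bot.camera('wrist');C=cam('wrist',o)
p=[.506,.056,np.radians(-79.7)]
for P in ([[-.165,-.08,.022],[.135,-.08,.022],[.135,.08,.022],[-.165,.08,.022]],[[-.125,.045,.036],[.025,.045,.036],[.025,.063,.036],[-.125,.063,.036]]):
    q=px(C,gp(p,P));print(q.round(1).tolist());im=cv2.polylines(im.copy(),[q.round().astype(int)],True,(255,0,0),1)
cv2.imwrite('pics/w12.png',im[:,:,::-1])
E
```

```text
18.075 [0.50060019 0.09114017 0.14233878] [[-0.1763, 0.9843, -0.0007], [0.9843, 0.1763, -0.0002], [-0.0001, -0.0007, -1.0]] [ 0.17752804 -0.08424714 -3.67253861]
[[197.0, 34.8], [231.6, 430.0], [420.6, 429.9], [454.4, 34.4]]
[[398.8, 101.3], [387.8, 320.8], [412.5, 320.8], [428.0, 101.3]]
```

View pics/w12.png

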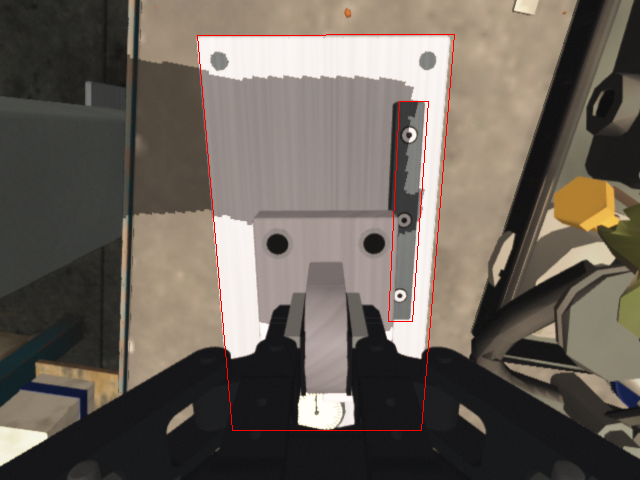

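```bash
python3 -m inch '[[0,0,0.05,0,1],[0,0,0.075,0,1],[0,0,0.085,0,1],[0,0,0.085,0,1],[0,0,0.085,0,1],[0,0,0.085,0,1]]'; python3 -m inch '[[0,0,0,0,1],[0,0,0,0,1],[0,0,0,0,1],[0,0,0,0,1]]'
```

```text
clock: 18.88
eef_pos: [0.5018, 0.0926, 0.059]
tool_rot: [0.641, 0.768, 0.001, 0.001]
ft_force: [0.1, 0.6, -3.5]
grip_width: 0.0136
clock: 19.38
eef_pos: [0.5007, 0.0924, 0.0577]
tool_rot: [0.641, 0.768, 0.0, 0.0]
ft_force: [-0.7, 0.2, -3.5]
grip_width: 0.0133
```

```bash
python3 -m inch '[[0,0,0.006,0,1],[0,0,0.009,0,1],[0,0,0.009,0,1],[0,0,0.009,0,1]]'; python3 -m inch '[[0,0,0.001,0,1],[0,0,0.001,0,1],[0,0,0.001,0,1]]'; python3 -m inch '[[0,0,0.001,0,1],[0,0,0.001,0,1],[0,0,0.001,0,1]]'
```

```text
clock: 19.88
eef_pos: [0.5007, 0.0924, 0.0486]
tool_rot: [0.641, 0.768, -0.0, -0.0]
ft_force: [-1.3, -0.2, -3.3]
grip_width: 0.013
clock: 20.25
eef_pos: [0.5007, 0.0924, 0.0477]
tool_rot: [0.641, 0.768, 0.0, 0.0]
ft_force: [-0.2, -0.8, -2.9]
grip_width: 0.0136
clock: 20.62
eef_pos: [0.5007, 0.0924, 0.0467]
tool_rot: [0.641, 0.768, -0.0, 0.0]
ft_force: [0.7, 0.4, -3.9]
grip_width: 0.0131
```

```bash
python3 -m inch '[[0,0,0.0006,0,1],[0,0,0.0006,0,1],[0,0,0.0006,0,1]]'; python3 -m inch '[[0,0.005,0,0,1],[0,0.009,0,0,1],[0,0.01,0,0,1],[0,0.01,0,0,1]]'; python3 -m inch '[[0,0.001,0,0,1],[0,0.001,0,0,1],[0,0.002,0,0,1],[0,0.002,0,0,1]]'
```

```text
clock: 21.0
eef_pos: [0.5007, 0.0924, 0.0461]
tool_rot: [0.641, 0.768, -0.0, -0.0]
ft_force: [-0.7, -1.0, -3.1]
grip_width: 0.0136
clock: 21.5
eef_pos: [0.5108, 0.0942, 0.0461]
tool_rot: [0.641, 0.768, 0.0, 0.0]
ft_force: [0.2, -0.7, -3.7]
grip_width: 0.0134
clock: 22.0
eef_pos: [0.5126, 0.0946, 0.0461]
tool_rot: [0.641, 0.768, 0.0, 0.0]
ft_force: [-0.0, -0.8, -3.2]
grip_width: 0.0132
```

```bash
python3 -m inch '[[0,0.001,0,0,1],[0,0.001,0,0,1],[0,0.001,0,0,1]]'; python3 -m inch '[[0,0.001,0,0,1],[0,0.001,0,0,1],[0,0.001,0,0,1]]'; python3 -m inch '[[0,0.001,0,0,1],[0,0.001,0,0,1],[0,0.001,0,0,1]]'
```

```text
clock: 22.38
eef_pos: [0.5133, 0.0947, 0.046]
tool_rot: [0.641, 0.768, -0.0, -0.0]
ft_force: [0.2, -0.6, -1.8]
grip_width: 0.013
clock: 22.75
eef_pos: [0.5134, 0.0947, 0.0461]
tool_rot: [0.641, 0.768, -0.001, -0.001]
ft_force: [-5.2, -1.6, 1.7]
grip_width: 0.0131
clock: 23.12
eef_pos: [0.5135, 0.0948, 0.0461]
tool_rot: [0.641, 0.768, -0.001, -0.001]
ft_force: [-7.1, -0.9, 3.8]
grip_width: 0.0133
```

```bash
python3 -m inch '[[0,-0.0012,0,0,1],[-0.005,-0.0012,0,0,1],[-0.01,-0.0012,0,0,1],[-0.014,-0.0012,0,0,1],[-0.016,-0.0012,0,0,1],[-0.016,-0.0012,0,0,1]]'; python3 -m inch '[[-0.001,0,0,0,1],[-0.002,0,0,0,1],[-0.002,0,0,0,1]]'; python3 -m inch '[[-0.001,0,0,0,1],[-0.001,0,0,0,1],[-0.001,0,0,0,1]]'; python3 - <<'E'
from h import *
o=bot.get_obs();print(o['eef_pos'],o['ft_force'])
im=bot.camera('wrist');cv2.imwrite('pics/w13.png',im[:,:,::-1])
im=bot.camera('side');cv2.imwrite('pics/s13.png',cv2.resize(im[180:330,220:440],None,fx=3,fy=3,interpolation=2)[:,:,::-1])
E
```

```text
clock: 23.88
eef_pos: [0.5159, 0.081, 0.0462]
tool_rot: [0.64, 0.768, 0.001, -0.002]
ft_force: [-6.8, 4.3, 3.3]
grip_width: 0.013
clock: 24.25
eef_pos: [0.5161, 0.0796, 0.0463]
tool_rot: [0.64, 0.768, 0.001, -0.003]
ft_force: [-7.6, 7.4, 4.0]
grip_width: 0.0134
clock: 24.62
eef_pos: [0.5163, 0.0787, 0.0463]
tool_rot: [0.64, 0.768, 0.001, -0.003]
ft_force: [-6.8, 5.5, 4.7]
grip_width: 0.0134
[0.51628241 0.07868072 0.04632413] [-6.83095327  5.54500788  4.73522913]
```

View pics/w13.png

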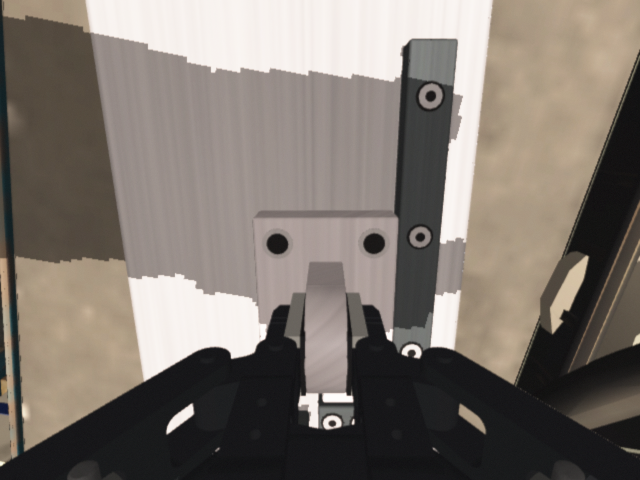

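View pics/s13.png

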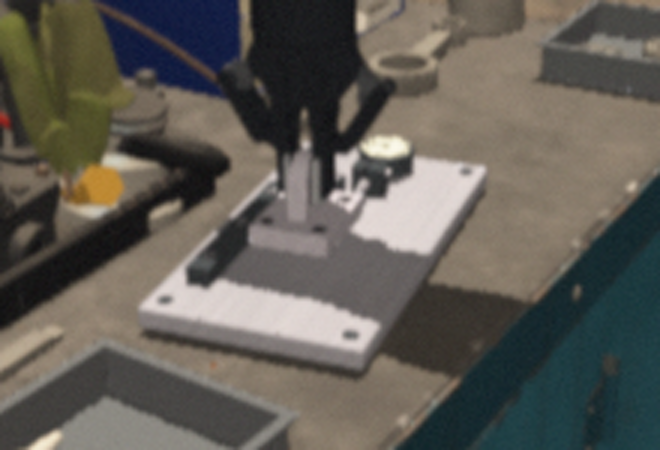

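The bracket's edge runs flush along the rail at column 397. It isn't at the stop yet, and plate friction is building, so I'll ease the down-force and carry on.

```bash
python3 -m inch '[[-0.001,-0.0005,-0.0005,0,1],[-0.001,-0.0005,-0.0005,0,1],[-0.001,-0.0005,-0.0005,0,1]]'; python3 -m inch '[[-0.001,0,0,0,1],[-0.001,0,0,0,1],[-0.001,0,0,0,1]]'; python3 -m inch '[[-0.001,0,0,0,1],[-0.001,0,0,0,1],[-0.001,0,0,0,1]]'
```

```text
clock: 25.1
eef_pos: [0.5169, 0.0754, 0.0462]
tool_rot: [0.641, 0.768, -0.0, -0.001]
ft_force: [-4.0, 2.4, -2.3]
grip_width: 0.0132
clock: 25.48
eef_pos: [0.517, 0.075, 0.0463]
tool_rot: [0.641, 0.768, 0.0, -0.001]
ft_force: [-3.5, 6.1, -1.5]
grip_width: 0.0135
clock: 25.85
eef_pos: [0.517, 0.075, 0.0464]
tool_rot: [0.641, 0.768, 0.001, -0.002]
ft_force: [-5.1, 7.5, -1.3]
grip_width: 0.0132
```

```bash
python3 -m inch '[[0,0.0012,0,0,1],[0,0.0012,0,0,1],[-0.0005,0.0012,0,0,1],[-0.0005,0.0012,0,0,1]]'; python3 -m inch '[[0,0,0,0,1],[0,0,0,0,1],[0,0,0,0,1],[0,0,0,0,1]]'; python3 - <<'E'
from h import *
import time
for i in range(6):
    im=bot.camera('wrist' if i else 'side')
    if i==0: cv2.imwrite('pics/s14.png',cv2.resize(im[200:310,260:420],None,fx=5,fy=5,interpolation=2)[:,:,::-1])
    o=bot.get_obs();f=o['ft_force'];q=R.from_quat(o['tool_rot']).as_matrix()
    gx=np.array([.179,-.984,0]);gy=np.array([.984,.179,0]);print(o['clock'],o['eef_pos'].round(4),'fx',f@gx,'fy',f@gy,f[2], np.degrees(np.arctan2(q[1,0],q[0,0])),q[:,2].round(4))
cv2.imwrite('pics/w14.png',im[:,:,::-1])
im=bot.camera('top');cv2.imwrite('pics/t14.png',cv2.resize(im[220:310,230:370],None,fx=5,fy=5,interpolation=2)[:,:,::-1])
E
```

```text
clock: 26.35
eef_pos: [0.517, 0.075, 0.0464]
tool_rot: [0.64, 0.768, 0.001, -0.003]
ft_force: [-8.4, 9.1, 1.7]
grip_width: 0.0133
clock: 26.85
eef_pos: [0.5171, 0.075, 0.0464]
tool_rot: [0.64, 0.768, 0.001, -0.003]
ft_force: [-8.6, 8.8, 1.7]
grip_width: 0.0135
26.9 [0.517  0.075  0.0464] fx -9.664432952890122 fy -6.572391963508791 1.1676803548534167 100.3503521241187 [-0.0038  0.0048 -1.    ]
26.95 [0.517  0.075  0.0464] fx -10.57069945724446 fy -6.929196415867054 0.832123024698904 100.34838086691407 [-0.0038  0.0048 -1.    ]
27.0 [0.5171 0.075  0.0464] fx -8.701742256627503 fy -5.886741966751817 0.961737382945242 100.34924137483758 [-0.0037  0.0049 -1.    ]
27.05 [0.5171 0.075  0.0464] fx -9.413721083860931 fy -6.326014130550984 0.9241983482204807 100.3459157822075 [-0.0038  0.0048 -1.    ]
27.1 [0.517  0.075  0.0464] fx -9.953495608469721 fy -6.119297989766405 1.4566248243005249 100.34890180359209 [-0.0038  0.0048 -1.    ]
27.15 [0.5171 0.075  0.0464] fx -9.871156433357962 fy -6.385435075199989 1.339245705203246 100.3464902025167 [-0.0037  0.0048 -1.    ]
```

View pics/w14.png

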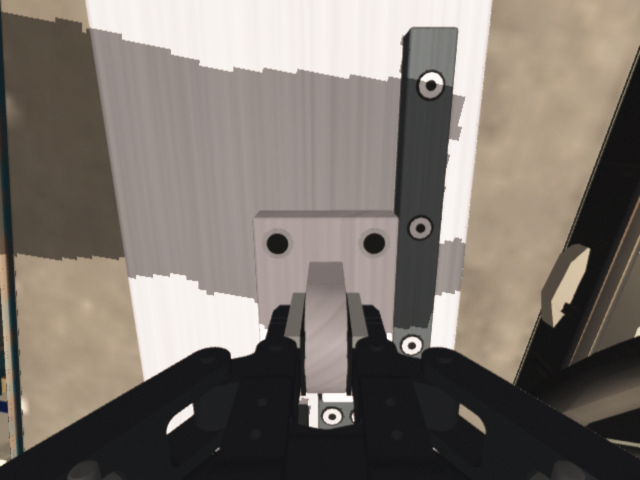

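View pics/s14.png

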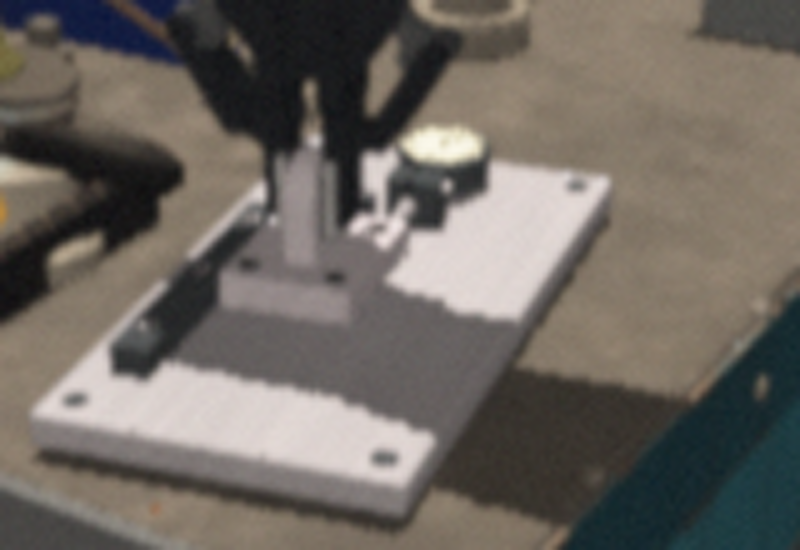

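View pics/t14.png

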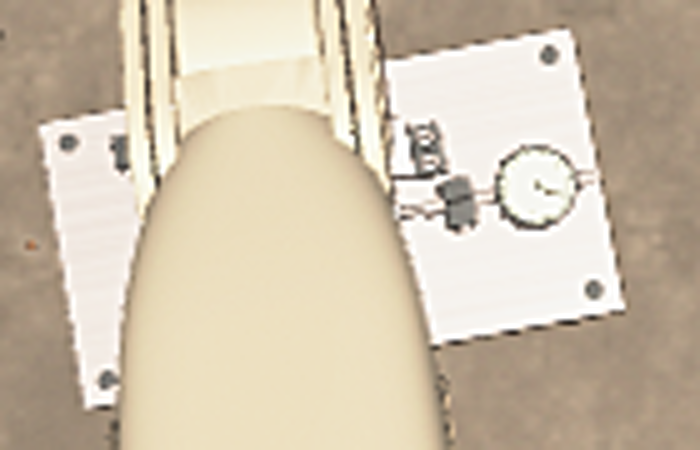

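```bash
python3 - <<'E'
import cv2,numpy as np
from h import *
a=cv2.imread('pics/top0.png')[235:285,295:360]
im=bot.camera('top')[:,:,::-1];b=im[235:285,295:360]
cv2.imwrite('pics/cmp.png',cv2.resize(np.vstack([a,b]),None,fx=6,fy=6,interpolation=0)[:600])
cv2.imwrite('pics/t15.png',im)
E
```

```text
(no output)
```

View pics/cmp.png

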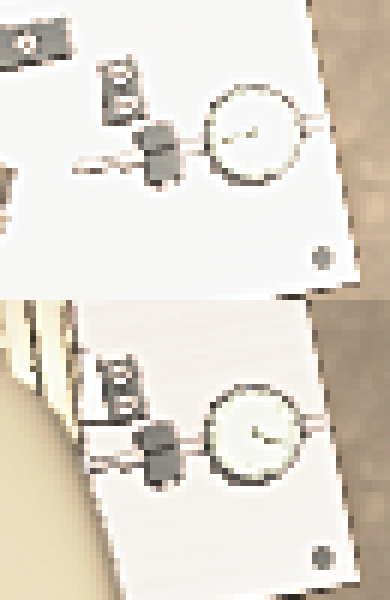

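View pics/t15.png

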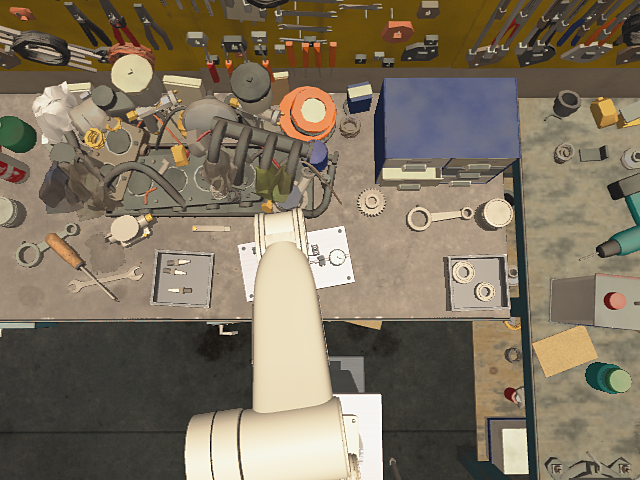

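Before and after the press, the needle goes from pointing left at about (235,137) to pointing right at about (270,437). The tab's edge meets the end stop at about (100,390). Both parts are in their trays and the bystanders haven't moved, so I'm handing in.

```bash
python3 - <<'E'
from h import *
bot.job_done();o=bot.get_obs();print(o['clock'],o['eef_pos'],o['ft_force'],o['grip_width'])
E
```

```text
the job is handed in; nothing more can be done
the job is handed in; nothing more can be done
```

I handed the job in with the bracket held pressed in the corner. The last clock reading before hand-in was about 27 s of the 72 s allowed. No verdict came back.

**Trays:** the spark plug is in the plug tray on the left and the bearing is in the bearing tray on the right. The last top view showed both in place, and the feeler, con rod and gear where they started.

**Bracket:**
- I gripped it by the lug and lowered it onto the plate. Then I slid it along the side rail with light down-force until it stopped against the end stop.
- **Reaction forces:** the wrist read about 6 N from the rail side and 9 to 10 N from the stop side. The stop figure includes the plunger spring and some friction.
- **Position:** it stopped moving in both directions, about 0.8 mm from the position I had worked out along the rail. The rail contact came at the same place before and after sliding to the stop.
- **Square and flat:** the tool's yaw matched my fixture estimate to about 0.1°, its tilt was about 0.006 rad, and the bracket's underside sat about 0.3 mm above the plate.
- **Plunger:** the dial needle swung about half a turn, so the step is pushing it in.

**Not confirmed:**
- I did not read the plunger travel in millimetres. It rests on the bracket being home against the stop.
- My camera estimates of the fixture pose differed from each other by about 2 to 3 mm, so I took the final position from contact.
- The state could not be read after hand-in, so these figures are from just before it.

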